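# Fit the mixing head whose keyway suits the keyed shaft

### The arm

A 7-joint arm with a two-finger parallel gripper is mounted at the origin on the work surface; the furniture and walls round the work are solid. World frame = base frame: x ahead of the robot, y to its left, z up, the work surface at z = 0. Lengths are in m, angles in rad, forces in N, time in s.
With the tool pointing down it reaches from about 0.4 to 0.9 m from the base axis. Payload 5.6 kg.
Tool frame: the origin (TCP) lies midway between the tips of the shut fingers; the grasp point (between the pads) lies 19 mm behind it; z points along the fingers, y is the line along which they close (so a half turn about z gives the same grasp; the last joint's range is limited). The gripper opens to 92 mm and grips with 3 to 60 N. Pads are 20 mm wide; open, the fingers measure 128 mm over their backs; the gripper's body (75 mm by 189 mm) begins 69 mm behind the grasp point.
Start: joints at [1.115, 0.468, -0.012, 1.603, 0.006, 1.071, -0.056], TCP at [0.261, -0.595, 0.215] pointing down, gripper open.
Joint ranges: [-2.53, 2.53], [-0.31, 2.02], [-1.57, 1.55], [0.28, 2.44], [-1.29, 4.43], [0.15, 1.84], [-2.92, 2.92]. Speed limits (rad/s): [2.57, 2.57, 3.14, 3.14, 3.14, 3.14, 3.14].

### API

Orientations are given as a 3x3 rotation matrix whose columns are the frame's x, y, z axes.
In Python, from station import env, effector, solver, viewer, workorder, search_frame, tip_of gives the robot as it stands. Calls block until the motion is done:
- env.reach(position, orientation): joint-space move of the TCP to a pose.
- env.movel(position, frame=None, rate=0.15): straight line of the TCP; frame=None keeps the orientation; rate is the mean speed in m/s.
- env.goto_joints(angles): joint-space move.
- effector.release() and effector.grasp(squeeze=None): open the fingers fully, or close them until they stop; squeeze is the grip in N (None keeps the last).
- env.pause(seconds).
- solver.inverse_kinematics(position, orientation): joint angles nearest the present ones, or None.
- env.sense(): the state.
- viewer.read_camera(name): name is "scene" or "top" or "wrist"; returns (picture, depth): 400x640x3 uint8, red, green, blue; 400x640 float32, m along the optical axis (not along the pixel's ray), 0 where there is no reading.
- viewer.camera_info(name): a dict with "intrinsics" (3x3 intrinsics, pixels), "eye" and "rotation" of the camera in the world; the wrist camera has in their place "T_tool_cam" (4x4, takes a point from camera to tool coordinates, whose origin is the TCP and whose axes are the flange's). Camera axes: x right, y up, looking along -z (the intrinsics and any distortion apply to the point x, -y, -z); pixel columns grow to the right and rows downward; lengths in m; the calibration is good to about 2 mm. A picture is of the moment at which its call begins: read the wrist's pose just before it. camera_info takes no time and is no camera call.
A pose or a line that the arm cannot do raises env.PlanningError and nothing moves.
- workorder.finish_job(): hands the job in; it is judged then, once.
Trained networks look in the newest picture that a camera, given by its name, has taken for a name from the list of things; names that differ only in an ending like _2 or _b are one class to them, and where a whole thing is asked for, a point or a joint stands for the part that bears it (a point fixed in the world has none). Each returns a list of dicts, best first, with "score" (0 to 1); they miss things now and then, are a little off and sometimes report something else, mostly with a low value. They report only what shows in the picture. A call takes as long as a camera call. They do not tell look-alikes from the thing itself.
- search_frame(camera, name): "at" ([x, y, z] in m, in world coordinates, good to about 4 mm: the middle of the surface that is visible of it).
- tip_of(camera, name): "at" ([x, y, z] in m, in world coordinates, good to about 4 mm: a listed point, or the origin of a listed thing).
The state is a dict: "t": time; "joint_positions": joint angles; "joint_velocities": joint speeds; "tau": joint torques, N m; "ee_pos": TCP position; "tcp_rot": TCP orientation; "wrist_force": force on the tool from outside, world axes, zero at the start; "moment": the same for the moment, N m; "gripper_width": finger opening in m; "grasp_force": force on a finger pad.
Only numpy, scipy, OpenCV 4.12 (cv2) and the standard library are available. Lean on these libraries where they do the work, as an engineer would, in place of code of your own. Each camera call takes 0.05 s, during which the arm holds its last target. There are 200 camera calls.

### The job

Look at where the red key on the tilted mixer's shaft stands, pick the mixing head whose keyway puts its arm inside the green sector, and slide that head fully home on the shaft, its keyway over the key, then let go. The shaft is braked: do not turn it. Leave the other two heads lying on the table and do not disturb the cups and the marker.

Things in the scene. Friction and masses are not known exactly. Their poses are not given: they have to be found in the camera images.
- mixer_head: tilted aluminium disc (124 mm across) of the white bench mixer, fixed. Origin: on the shaft axis, on top of the dark shoulder collar (36 mm across) where a fitted head's underside rests, 115 mm above the table; disc face 8 mm below it. z: up along the shaft, leaning 25 degrees from vertical toward the robot side; x: down the slope, to the middle of the green sector
- sector_mid (a point): middle of the green sector painted on the disc rim, 53 mm from the shaft axis along mixer_head x; the sector runs from -55 to +55 degrees round the axis. A fitted head's keyway takes the key's angle, so its arm stands at the shaft angle minus the keyway's angle from the arm
- shaft (a joint): angle of the red key about mixer_head's z, rad, counter-clockwise seen from above the disc; 0: key points along mixer_head x (middle of the green sector), 1.57: along mixer_head y. Starts between -2.2 and 2.2; a 3 N m brake holds it
- shaft_top (a point): top end of the steel shaft, 16 mm in diameter, 47 mm long above the shoulder, last 7 mm tapered to 10 mm. Key 6 mm wide, out to 12 mm from the axis, from the shoulder up to 28 mm: a head goes first over the round top, then onto the key, sliding freely if the keyway is over it
- key_mark (a point): end of the red line at the key's foot, on the shaft's shoulder, 17 mm from the shaft axis on the key's side; moves only if the shaft is turned
- head_left: mixing head, keyway 90 deg left (counter-clockwise from above) of its arm: on the +y side. White square boss 46x46 mm, 36 high; origin at its underside on the bore axis, z up, x along the blue arm. Through bore 20 mm; keyway 9 mm wide, out to 15 mm from the axis; red mark on the boss top outside the keyway. ~0.1 kg. Lies flat on the table, arm toward the robot +-0.4 rad. Grip the boss across its y faces from above.
- head_inline: mixing head, keyway in line with its arm (0 deg): on the +x side. White square boss 46x46 mm, 36 high; origin at its underside on the bore axis, z up, x along the blue arm. Through bore 20 mm; keyway 9 mm wide, out to 15 mm from the axis; red mark on the boss top outside the keyway. ~0.1 kg. Lies flat on the table, arm toward the robot +-0.4 rad. Grip the boss across its y faces from above.
- head_right: mixing head, keyway 90 deg right (clockwise from above, -90 deg) of its arm: on the -y side. White square boss 46x46 mm, 36 high; origin at its underside on the bore axis, z up, x along the blue arm. Through bore 20 mm; keyway 9 mm wide, out to 15 mm from the axis; red mark on the boss top outside the keyway. ~0.1 kg. Lies flat on the table, arm toward the robot +-0.4 rad. Grip the boss across its y faces from above.
- head_left_tip (a point): point in the tube clip (26x30 mm, 28 mm high) at the end of head_left's blue arm (18 mm wide, 10 mm thick), 85 mm from the bore axis along the arm, 5 mm above the underside
- head_inline_tip (a point): point in the tube clip (26x30 mm, 28 mm high) at the end of head_inline's blue arm (18 mm wide, 10 mm thick), 85 mm from the bore axis along the arm, 5 mm above the underside
- head_right_tip (a point): point in the tube clip (26x30 mm, 28 mm high) at the end of head_right's blue arm (18 mm wide, 10 mm thick), 85 mm from the bore axis along the arm, 5 mm above the underside
- cup_far: closed specimen cup with yellow screw lid, 68 mm wide, 62 mm high, behind the heads; bystander; origin at the centre of its underside
- cup_near: closed specimen cup with yellow screw lid, 68 mm wide, 62 mm high, left of the mixer; bystander; origin at the centre of its underside
- marker: paint marker, white barrel and black cap, 152 mm long, 16 mm thick, lying behind the heads; bystander; origin at the middle of its underside
Not all that is in view belongs to the job. Of the things that look like the part that bears mixer_head, the larger one is meant.

How it is judged:
At the end, for the whole second after the job is handed in: One head on the shaft, released, at rest: underside under 5 mm above the shoulder, origin within 7 mm of mixer_head's, axis within 0.15 rad of the shaft, arm in the green sector (tip over 45 mm from the axis along mixer_head x, about 58 deg either side); other two heads flat on the table (((distance between head_left and mixer_head below 0.007 m and z of head_left in the frame of mixer_head below 0.005 m and angle between the z axis of head_left and the z axis of mixer_head, either way round below 0.15 rad and x of head_left_tip in the frame of mixer_head above 0.045 m and linear speed of head_left below 0.02 m/s and contact force between head_left and the fingers below 0.1 N and height (world z) of each of head_inline, head_right below 0.01 m and angle between each of head_inline, head_right's own z axis and vertical below 0.15 rad) or (distance between head_inline and mixer_head below 0.007 m and z of head_inline in the frame of mixer_head below 0.005 m and angle between the z axis of head_inline and the z axis of mixer_head, either way round below 0.15 rad and x of head_inline_tip in the frame of mixer_head above 0.045 m and linear speed of head_inline below 0.02 m/s and contact force between head_inline and the fingers below 0.1 N and height (world z) of each of head_left, head_right below 0.01 m and angle between each of head_left, head_right's own z axis and vertical below 0.15 rad) or (distance between head_right and mixer_head below 0.007 m and z of head_right in the frame of mixer_head below 0.005 m and angle between the z axis of head_right and the z axis of mixer_head, either way round below 0.15 rad and x of head_right_tip in the frame of mixer_head above 0.045 m and linear speed of head_right below 0.02 m/s and contact force between head_right and the fingers below 0.1 N and height (world z) of each of head_left, head_inline below 0.01 m and angle between each of head_left, head_inline's own z axis and vertical below 0.15 rad))); the robot touches nothing.
It fails at once if the braked shaft is turned (its mark moves more than 5 mm) (distance of key_mark from where it was at the start of the episode above 0.005 m).
It fails at once if a bystander cup or the marker is moved more than 30 mm (distance of any of cup_far, cup_near, marker from where it was at the start of the episode above 0.03 m).
It fails at once if a cup is tipped (angle between any of cup_far, cup_near's own z axis and vertical above 0.5 rad).
It also fails if it takes over 35 s, if anything falls off the work surface, if the arm or the gripper's body presses on something with over 40 N, if the wrist force passes 120 N, or if a joint passes its speed limit or range.

## Working session

There is one attempt and no reset: what is moved stays moved. The work goes in short steps, each a Python script; the robot and the scene stay as the last script left them, time stands still between calls to the robot, and variables do not carry over. Pictures are saved under pics/ and viewed, at most 10 in all, crops included, and the job is handed in when it is done.

```bash
ls; mkdir -p pics; python3 - <<'E'
from station import env, viewer, search_frame, tip_of
import cv2,numpy as np
for c in ["scene","top"]:
    p,d=viewer.read_camera(c); cv2.imwrite(f"pics/{c}0.png",p[:,:,::-1]); np.savez(f"{c}0.npz",p=p,d=d)
    i=viewer.camera_info(c); print(c,{k:np.round(v,3).tolist() if not isinstance(v,str) else v for k,v in i.items()})
    for n in ["mixer_head","shaft_top","key_mark","sector_mid","head_left","head_inline","head_right","head_left_tip","cup_far","cup_near","marker"]:
        print(n,[(np.round(r["at"],3).tolist(),round(r["score"],2)) for r in tip_of(c,n)[:4]])
print(env.sense()["t"])
E
```

```text
pics
scene {'intrinsics': [[368.588, 0.0, 323.172], [0.0, 368.588, 191.221], [0.0, 0.0, 1.0]], 'eye': [-0.303, 0.656, 0.739], 'rotation': [[-0.617, 0.414, -0.669], [-0.787, -0.322, 0.526], [0.002, 0.851, 0.525]]}
mixer_head [([0.585, 0.148, 0.12], 0.77)]
shaft_top [([0.568, 0.152, 0.158], 0.78), ([0.249, -0.258, 0.104], 0.71), ([0.544, 0.148, 0.084], 0.51)]
key_mark [([0.574, 0.16, 0.105], 0.62), ([0.256, -0.254, 0.068], 0.39), ([0.723, -0.308, -0.003], 0.27)]
sector_mid [([0.234, -0.26, 0.059], 0.87), ([0.544, 0.15, 0.086], 0.65), ([0.43, -0.153, 0.002], 0.47)]
head_left [([0.497, -0.028, -0.002], 0.61)]
head_inline [([0.514, -0.303, -0.0], 0.89), ([0.5, -0.023, -0.001], 0.73)]
head_right [([0.514, -0.172, -0.001], 0.78)]
head_left_tip [([0.411, -0.012, 0.005], 0.92)]
cup_far [([0.705, -0.074, -0.002], 0.55)]
cup_near [([0.396, 0.432, -0.007], 0.87)]
marker [([0.723, -0.306, -0.002], 0.53)]
top {'intrinsics': [[435.913, 0.0, 314.517], [0.0, 435.913, 204.935], [0.0, 0.0, 1.0]], 'eye': [0.327, 0.018, 1.243], 'rotation': [[0.008, 0.987, -0.161], [-1.0, 0.005, -0.019], [-0.017, 0.162, 0.987]]}
mixer_head [([0.261, -0.256, 0.076], 0.93), ([0.59, 0.153, 0.116], 0.59)]
shaft_top [([0.568, 0.151, 0.154], 0.93), ([0.249, -0.26, 0.11], 0.7)]
key_mark [([0.25, -0.257, 0.074], 0.55), ([0.571, 0.156, 0.109], 0.49)]
sector_mid [([0.545, 0.152, 0.085], 0.79), ([0.232, -0.263, 0.06], 0.61)]
head_left [([0.494, -0.03, -0.003], 0.8)]
head_inline [([0.513, -0.306, 0.0], 0.91)]
head_right []
head_left_tip [([0.41, -0.017, 0.002], 0.78), ([0.57, 0.151, 0.157], 0.69)]
cup_far [([0.708, -0.075, -0.001], 0.91)]
cup_near [([0.397, 0.43, 0.003], 0.86)]
marker [([0.722, -0.307, -0.005], 0.78)]
1.2
```

```bash
python3 - <<'E'
import cv2,numpy as np
a=cv2.imread("pics/top0.png");s=cv2.imread("pics/scene0.png")
K=np.array([[435.913,0,314.517],[0,435.913,204.935],[0,0,1]])
cs=cv2.resize(s[100:250,150:350],(800,600),interpolation=2)
cv2.imwrite("pics/m1.png",s)
def proj(p,eye,R,K):
    q=R.T@(np.array(p)-eye);return (K@np.array([q[0],-q[1],-q[2]]))/(-q[2])
from station import viewer
for c,im in(("scene",s),("top",a)):
    i=viewer.camera_info(c);u=proj([.575,.152,.12],np.array(i["eye"]),np.array(i["rotation"]),np.array(i["intrinsics"]));print(c,u)
    x,y=int(u[0]),int(u[1]);o=cv2.resize(im[max(0,y-40):y+40,max(0,x-50):x+50],(400,320),interpolation=2)
    cv2.imwrite(f"pics/crop_{c}.png",o)
cv2.imwrite("pics/crop_both.png",np.hstack([cv2.imread("pics/crop_scene.png"),cv2.imread("pics/crop_top.png")]))
E
```

```text
scene [277.35305933 191.33821688   1.        ]
top [272.08030811 180.62440026   1.        ]
```

View pics/top0.png

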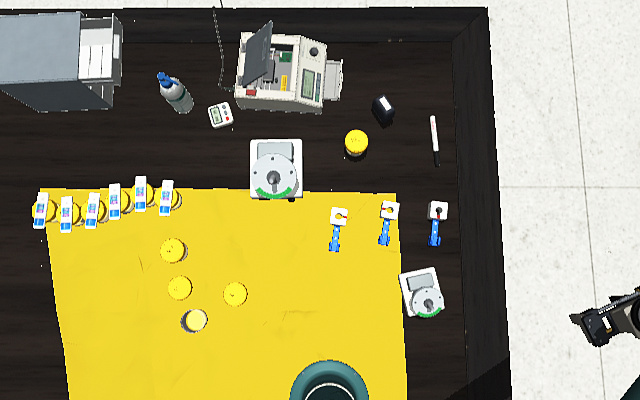

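View pics/crop_both.png

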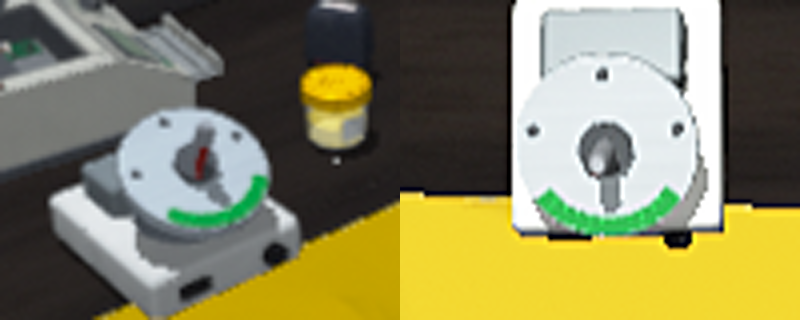

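View pics/scene0.png

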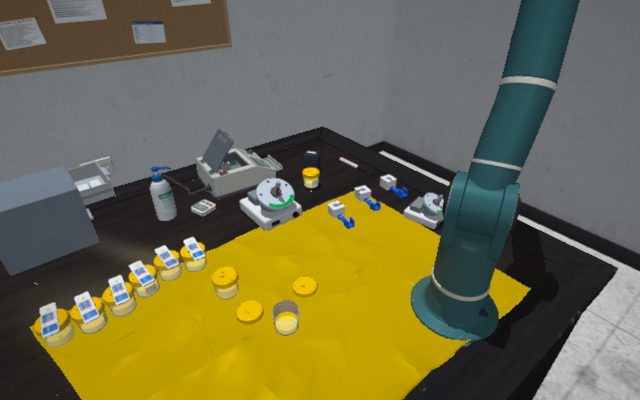

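```bash
cat > h.py <<'E'
from station import env, effector, solver, viewer, workorder, search_frame, tip_of
import cv2,numpy as np
M=np.array([.588,.151,.115])
def Rmix(yaw=np.pi): # mixer frame, yaw = heading of downhill direction
    h=np.array([np.cos(yaw),np.sin(yaw),0]);s,c=np.sin(np.radians(25)),np.cos(np.radians(25))
    z=s*h+c*np.array([0,0,1]);x=c*h-s*np.array([0,0,1]);return np.c_[x,np.cross(z,x),z]
def rotz(a): c,s=np.cos(a),np.sin(a);return np.array([[c,-s,0],[s,c,0],[0,0,1.]])
def campose(c):
    i=viewer.camera_info(c);K=np.array(i["intrinsics"])
    if c!="wrist": return K,np.array(i["rotation"]),np.array(i["eye"])
    s=env.sense();T=np.array(i["T_tool_cam"]);R=np.array(s["tcp_rot"])
    return K,R@T[:3,:3],R@T[:3,3]+np.array(s["ee_pos"])
def shot(c,name):
    K,R,e=campose(c);p,d=viewer.read_camera(c);cv2.imwrite(f"pics/{name}.png",p[:,:,::-1])
    np.savez(f"{name}.npz",p=p,d=d,K=K,R=R,e=e);return p,d,K,R,e
def cloud(d,K,R,e):
    v,u=np.indices(d.shape);q=np.stack([(u-K[0,2])/K[0,0]*d,-(v-K[1,2])/K[1,1]*d,-d],-1);return q@R.T+e
def proj(P,K,R,e):
    q=(np.asarray(P)-e)@R;return np.stack([K[0,0]*q[...,0]/-q[...,2]+K[0,2],K[1,1]*-q[...,1]/-q[...,2]+K[1,2]],-1)
def show(c,names):
    for n in names: print(n,[(np.round(r["at"],4).tolist(),round(r["score"],2)) for r in tip_of(c,n)[:3]])
E
python3 - <<'E'
from h import *
i=viewer.camera_info("wrist");print({k:np.round(v,3).tolist() if not isinstance(v,str) else v for k,v in i.items()})
s=env.sense();print(np.round(s["tcp_rot"],3),s["joint_positions"])
# tool with z down: candidates, tool y = +-head y
for sg in(1,-1):
    y=sg*np.array([0,1,0.]);z=np.array([0,0,-1.]);R=np.c_[np.cross(y,z),y,z]
    print(sg,[None if q is None else np.round(q,2).tolist() for q in (solver.inverse_kinematics(p,R) for p in([.5,-.17,.3],[.5,-.17,.02]))])
    Rm=Rmix();z=-Rm[:,2];y=sg*np.array([0,1,0.]);R=np.c_[np.cross(y,z),y,z]
    for a in(-.9,-.5,0,.5,.9):
        RR=R@rotz(a);print(sg,a,[None if q is None else np.round(q,2).tolist() for q in (solver.inverse_kinematics((M+Rm[:,2]*h).tolist(),RR) for h in(.02,.15))])
# disc plane from top and scene depth
for c in("top","scene"):
    f=np.load(f"{c}0.npz");K,R,e=campose(c);P=cloud(f["d"],K,R,e);Rm=Rmix();L=(P-M)@Rm
    r=np.hypot(L[...,0],L[...,1]);m=(r>25e-3)&(r<55e-3)&(abs(L[...,2]+.008)<.012)&(f["d"]>0)
    Q=P[m];n=np.linalg.svd(Q-Q.mean(0))[2][2];n*=np.sign(n[2]);print(c,m.sum(),n,"tilt",np.degrees(np.arccos(n[2])),"yaw",np.degrees(np.arctan2(n[1],n[0])),"h",L[m][:,2].mean())
    g=f["p"].astype(int);gm=(g[...,1]>g[...,0]+50)&(g[...,1]>g[...,2]+40)&(np.linalg.norm(P-M,axis=-1)<.1)
    print("green",gm.sum(),P[gm].mean(0))
E
```

```text
{'intrinsics': [[317.821, 0.0, 322.657], [0.0, 317.821, 195.093], [0.0, 0.0, 1.0]], 'T_tool_cam': [[-0.0, 0.972, 0.234, 0.066], [1.0, 0.0, -0.001, -0.0], [-0.001, 0.234, -0.972, -0.169], [0.0, 0.0, 0.0, 1.0]]}
[[ 0.916  0.401 -0.   ]
 [ 0.401 -0.916 -0.   ]
 [-0.     0.    -1.   ]] [ 1.11502104  0.46753039 -0.01162524  1.6026798   0.00600381  1.07141013
 -0.05631394]
1 [[0.86, 0.26, -0.71, 1.76, 0.18, 1.18, 1.67], [0.7, 0.64, -0.55, 1.99, 0.53, 0.66, 1.38]]
1 -0.9 [[0.34, 0.5, -0.89, 2.09, 1.16, 0.61, 1.1], [0.68, 0.26, -1.25, 2.09, 0.74, 0.71, 1.45]]
1 -0.5 [[0.17, 0.42, -0.68, 2.1, 1.03, 0.5, 0.78], [0.56, 0.19, -1.09, 2.09, 0.63, 0.66, 1.13]]
1 0 [[0.35, 0.51, -0.91, 2.09, 1.17, 0.62, 0.19], [0.72, 0.3, -1.31, 2.08, 0.8, 0.74, 0.51]]
1 0.5 [[0.24, 0.45, -0.76, 2.1, 1.08, 0.54, -0.25], [0.57, 0.2, -1.11, 2.09, 0.64, 0.66, 0.13]]
1 0.9 [[0.13, 0.41, -0.63, 2.1, 1.01, 0.49, -0.6], [0.45, 0.16, -0.96, 2.09, 0.57, 0.64, -0.21]]
-1 [[0.45, 0.19, -0.21, 1.79, 0.04, 1.16, -1.35], [0.36, 0.56, -0.11, 2.02, 0.11, 0.57, -1.41]]
-1 -0.9 [[0.05, 0.39, -0.54, 2.11, 0.94, 0.45, -1.89], [0.39, 0.14, -0.89, 2.1, 0.54, 0.63, -1.53]]
-1 -0.5 [[-0.09, 0.36, -0.36, 2.12, 0.83, 0.4, -2.2], [0.3, 0.13, -0.79, 2.1, 0.5, 0.61, -1.9]]
-1 0 [[-0.28, 0.33, -0.14, 2.13, 0.67, 0.35, -2.57], [0.52, 0.18, -1.04, 2.09, 0.61, 0.65, -2.49]]
-1 0.5 [[-0.49, 0.32, 0.1, 2.14, 0.46, 0.3, -2.88], [-1.31, 0.02, 0.89, 2.18, 0.29, 0.56, -2.71]]
-1 0.9 [[-1.14, 0.44, 0.9, 2.18, -0.65, 0.32, -2.24], [0.68, 0.26, -1.25, 2.09, 0.74, 0.71, 2.79]]
top 1031 [-0.42023228 -0.00575439  0.90739832] tilt 24.851740687362234 yaw -179.21547821277224 h -0.007112573846005572
green 179 [0.5471301  0.15086779 0.08701239]
scene 542 [-0.4218512  -0.00716489  0.90663677] tilt 24.955361942655674 yaw -179.02695848189902 h -0.00761316298841671
green 104 [0.54905148 0.15064414 0.08916056]
```

```bash
python3 - <<'E'
from h import *
y=np.array([0,1.,0]);z=np.array([0,0,-1.]);R=np.c_[np.cross(y,z),y,z]
env.reach([.5,-.165,.25],R);print(env.sense()["t"])
a=shot("wrist","w_heads")[0]
show("wrist",["head_left","head_inline","head_right","head_left_tip","head_inline_tip","head_right_tip"])
Rm=Rmix(np.radians(-179.1));z=-Rm[:,2];y=-Rm[:,1]
env.reach(M+Rm[:,2]*.16,np.c_[np.cross(y,z),y,z]);print(env.sense()["t"])
b=shot("wrist","w_mix")[0]
show("wrist",["mixer_head","shaft_top","key_mark","sector_mid"])
def cr(a,P,w):
    f=np.load(a+".npz");u=proj(P,f["K"],f["R"],f["e"]).astype(int);x,y=u;print(u);w0=w
    return cv2.resize(f["p"][max(0,y-w):y+w,max(0,x-w):x+w][:,:,::-1],(400,400),interpolation=2)
f=np.load("w_heads.npz");u=proj(np.array([.48,-.17,0]),f["K"],f["R"],f["e"]).astype(int);print(u)
cv2.imwrite("pics/c_heads.png",cv2.resize(f["p"][max(0,u[1]-100):u[1]+100,max(0,u[0]-160):u[0]+160][:,:,::-1],(800,500),interpolation=2))
cv2.imwrite("pics/c_mix.png",cr("w_mix",M,70))
print(env.sense()["t"])
E
```

```text
2.9917
head_left [([0.492, -0.0269, -0.0021], 0.73)]
head_inline [([0.5141, -0.3006, -0.003], 0.58), ([0.7074, -0.0768, 0.0004], 0.44), ([0.7262, -0.3084, -0.0022], 0.29)]
head_right [([0.5144, -0.1683, 0.002], 0.72)]
head_left_tip [([0.417, -0.0145, 0.0088], 0.87)]
head_inline_tip [([0.4277, -0.2975, 0.0068], 0.95)]
head_right_tip [([0.4277, -0.1526, 0.0056], 0.73), ([0.7066, -0.0767, 0.0024], 0.49), ([0.4932, -0.0259, 0.0004], 0.17)]
4.5417
mixer_head [([0.5893, 0.1492, 0.1165], 0.61)]
shaft_top [([0.5644, 0.1526, 0.1613], 0.69), ([0.5722, 0.1579, 0.1108], 0.55)]
key_mark [([0.5759, 0.1581, 0.1118], 0.86), ([0.4929, -0.0302, 0.0009], 0.42)]
sector_mid [([0.5401, 0.1509, 0.0788], 0.61)]
[319 153]
[323 181]
4.7917
```

View pics/c_heads.png

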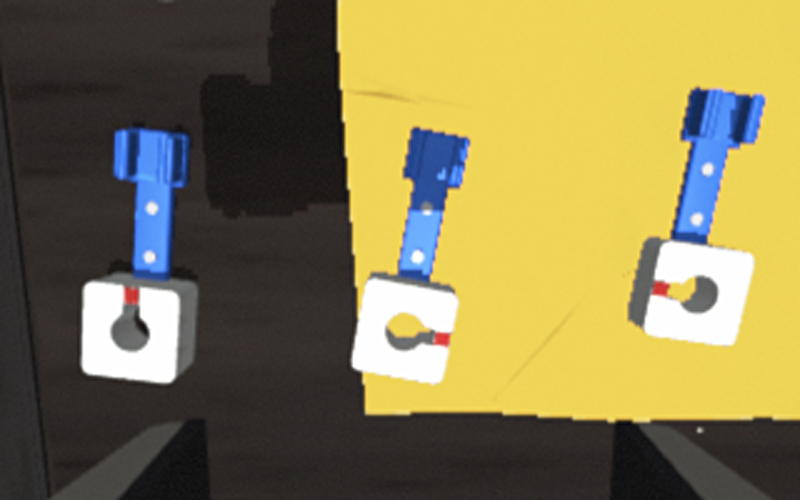

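View pics/c_mix.png

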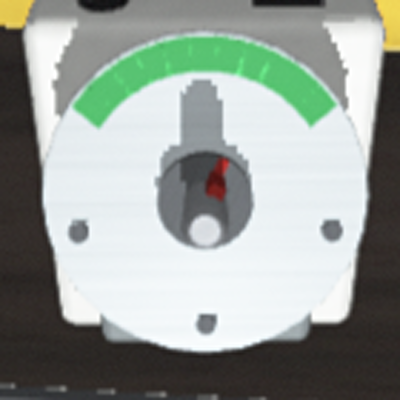

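```bash
cat > meas.py <<'E'
from h import *
def onplane(m,f,n,z0):  # rays of mask pixels onto plane (P-z0).n=0
    v,u=np.nonzero(m);K,R,e=f["K"],f["R"],f["e"]
    q=np.stack([(u-K[0,2])/K[0,0],-(v-K[1,2])/K[1,1],-np.ones(len(u))],-1)@R.T
    return e+q*(((z0-e)@n)/(q@n))[:,None]
E
python3 - <<'E'
from meas import *
f=np.load("w_mix.npz");p=f["p"].astype(int);d=f["d"];P=cloud(d,f["K"],f["R"],f["e"])
Rm=Rmix(np.radians(-179.1));L=(P-M)@Rm;r=np.hypot(L[...,0],L[...,1])
m=(r>.025)&(r<.056)&(abs(L[...,2]+.008)<.01);Q=P[m];n=np.linalg.svd(Q-Q.mean(0))[2][2];n*=np.sign(n[2])
print("n",n,"tilt",np.degrees(np.arccos(n[2])),"yaw",np.degrees(np.arctan2(n[1],n[0])),"h",(L[m][:,2]+.008).mean(),L[m][:,2].std())
# disc rim
k=(abs(L[...,2]-L[m][:,2].mean())<.004)&(r<.075)&(d>0)
Lk=L[k][:,:2];h=cv2.convexHull(Lk.astype(np.float32))[:,0]
from scipy.optimize import least_squares
s=least_squares(lambda x:np.hypot(h[:,0]-x[0],h[:,1]-x[1])-x[2],[0,0,.062],loss="soft_l1",f_scale=.001).x;print("rim centre (mixer local) r",s)
# green sector
g=(p[...,1]>p[...,0]+50)&(p[...,1]>p[...,2]+40)&(r<.08)
G=(onplane(g,f,Rm[:,2],M+Rm[:,2]*-.0075)-M)@Rm;
def res(x):
    return x
ang=np.degrees(np.arctan2(G[:,1]-s[1],G[:,0]-s[0]));rr=np.hypot(G[:,0]-s[0],G[:,1]-s[1]);print("green ang",np.percentile(ang,[1,50,99]),"r",np.percentile(rr,[1,50,99]))
# red on shoulder plane
red=(p[...,0]>p[...,1]+60)&(p[...,0]>p[...,2]+60)&(r<.05)
Rd=(onplane(red,f,Rm[:,2],M)-M)@Rm;Lr=L[red]
o=np.argsort(-np.hypot(Rd[:,0]-s[0],Rd[:,1]-s[1]))
for i in o: 
    a=Lr[i];print(np.round(Rd[i,:2]*1e3,1),"depth pt",np.round(a*1e3,1),p[red][i],end="; ")
# shaft top
t=(L[...,2]>.042)&(L[...,2]<.055)&(r<.02);print("\ntop",t.sum(),L[t].mean(0) if t.any() else 0)
t=(L[...,2]>.04)&(r<.02);print("mean near top",L[t].mean(0), L[t].max(0),L[t].min(0))
# head_inline boss
f=np.load("w_heads.npz");p=f["p"].astype(int);P=cloud(f["d"],f["K"],f["R"],f["e"])
H=np.array([.514,-.302,.036]);m=(np.linalg.norm(P[...,:2]-H[:2],axis=-1)<.045)&(p.min(-1)>200)
X=onplane(m,f,np.array([0,0,1.]),H)
(c,wh,a)=cv2.minAreaRect(X[:,:2].astype(np.float32));print("boss",c,wh,a,"z",np.median(P[m][:,2]))
b=(np.linalg.norm(P[...,:2]-H[:2],axis=-1)<.12)&(p[...,2]>p[...,0]+60)&(P[...,2]>.003)
B=P[b];print("blue",b.sum(),B.mean(0),"dir from boss",np.degrees(np.arctan2(*(B.mean(0)[:2]-c)[::-1])))
hole=(np.linalg.norm(P[...,:2]-H[:2],axis=-1)<.02);
E
```

```text
n [-0.42085477 -0.00896847  0.90708369] tilt 24.89459970863415 yaw -178.77920363660633 h -0.00038603742532621673 0.0008001042899525276
rim centre (mixer local) r [-0.00070507 -0.00041927  0.06151903]
green ang [-53.47542543   0.08606846  53.80444391] r [0.04772272 0.05422777 0.05997615]
[14.9 -8.7] depth pt [14.9 -8.7 -0.5] [148  49  47]; [14.9 -7.6] depth pt [15.  -7.6  0.2] [164  46  43]; [14.9 -6.6] depth pt [15.  -6.6  0.2] [116  34  33]; [13.9 -8.7] depth pt [13.9 -8.6  0.4] [180  66  65]; [13.9 -7.6] depth pt [14.  -7.6  0.8] [180  49  46]; [12.8 -8.7] depth pt [12.6 -8.7 -1.2] [160  81  81]; [13.9 -6.6] depth pt [14.1 -6.5  1.5] [121  34  32]; [13.9 -5.5] depth pt [13.9 -5.5  0.3] [108  36  36]; [12.8 -7.6] depth pt [12.7 -7.6 -0.9] [177  53  51]; [12.8 -6.6] depth pt [13.  -6.6  1. ] [119  32  30]; [12.8 -5.5] depth pt [12.8 -5.5 -0.1] [112  34  31]; [11.8 -7.6] depth pt [11.7 -7.6 -0.3] [168  61  61]; [11.8 -6.6] depth pt [11.9 -6.6  0.5] [116  33  31]; [10.7 -7.6] depth pt [10.8 -7.6  0.7] [146  79  79]; [11.8 -5.5] depth pt [12.1 -5.5  1.8] [109  29  29]; [11.8 -4.5] depth
[... 1131 characters left out ...]
[ 4.4 -3.5] depth pt [ 9.6 -3.1 28.3] [119  34  30]; [ 3.3 -4.5] depth pt [ 8.5 -4.1 27.7] [118  35  32]; [ 4.4 -2.4] depth pt [ 9.5 -2.2 28.1] [113  33  30]; [ 2.2 -4.5] depth pt [ 7.5 -4.1 27.8] [112  45  43]; [ 3.3 -3.5] depth pt [ 8.4 -3.1 27.5] [118  35  32]; [ 3.3 -2.4] depth pt [ 8.4 -2.2 27.2] [115  34  32]; 
top 157 [ 0.00018646 -0.00042738  0.04553341]
mean near top [ 0.01116523 -0.0012668   0.18812108] [0.01984505 0.00809046 0.27482564] [-0.00823751 -0.01157104  0.04005172]
boss (0.5075345635414124, -0.30285972356796265) (0.046315789222717285, 0.06379551440477371) 83.23956298828125 z 0.03557717298309085
blue 1128 [ 0.44943979 -0.29478735  0.01359142] dir from boss 172.089296048541
```

```bash
cat >> meas.py <<'E'
F=np.diag([1,-1,-1.])
def boss(name,H):
    f=np.load(name+".npz");p=f["p"].astype(int);P=cloud(f["d"],f["K"],f["R"],f["e"])
    dd=np.linalg.norm(P[...,:2]-H,axis=-1)
    m=(dd<.04)&(P[...,2]>.0325)&(P[...,2]<.042)&(f["d"]>0)
    (c,wh,a)=cv2.minAreaRect(P[m][:,:2].astype(np.float32))
    b=(dd<.13)&(p[...,2]>p[...,0]+60)&(P[...,2]>.002)&(P[...,2]<.04)
    B=P[b].mean(0)[:2];t=np.arctan2(B[1]-c[1],B[0]-c[0]);a=np.radians(a);y=a+np.round((t-a)/(np.pi/2))*np.pi/2
    return np.array(c),wh,t,y,m.sum()
E
python3 - <<'E'
from meas import *
r=boss("w_heads",[.512,-.302]);print(r)
c,_,t,y,_=r
env.reach([c[0],c[1],.14],rotz(y)@F);print(env.sense()["t"])
shot("wrist","w_near");r=boss("w_near",c);print(r);c,wh,t,y,_=r
show("wrist",["head_inline","head_inline_tip"])
assert all(abs(w-.046)<.004 for w in wh) and abs(t-y)<.15
env.reach([c[0],c[1],.07],rotz(y)@F)
env.movel([c[0],c[1],.008],rate=.1)
effector.grasp(20);s=env.sense();print(s["t"],s["ee_pos"],s["gripper_width"],s["grasp_force"],s["wrist_force"])
np.save("g.npy",np.r_[c,y])
E
```

```text
(array([ 0.51645625, -0.30425769]), (0.04659390449523926, 0.046629901975393295), np.float64(3.000937701125487), np.float64(3.0267516879053415), np.int64(1178))
6.5083
(array([ 0.51635438, -0.30400595]), (0.04550962522625923, 0.04675636067986488), np.float64(3.0205753781784916), np.float64(3.0106362343589996), np.int64(2181))
head_inline [([0.5158, -0.3012, 0.0008], 0.75)]
head_inline_tip [([0.4266, -0.2972, 0.0108], 0.82)]
8.5667 [ 0.5163529  -0.30411374  0.00806297] 0.045737639453541826 19.96991068124771 [-0.49723219 -0.58852156  0.2538086 ]
```

```bash
cat > fit.py <<'E'
from meas import *
Rm=Rmix(np.radians(-179.0));O=M+Rm@[-.0003,-.0004,0]
K0=np.radians(-24.5)
Rt=Rm@rotz(K0)@F
def tcp(h,dx=0,dy=0): # TCP for head underside h above shoulder; dx,dy mixer-frame shift
    return O+Rm@np.array([dx,dy,h+.008])
E
python3 - <<'E'
from fit import *
s=env.sense();p=np.array(s["ee_pos"]);env.movel(p+[0,0,.2],rate=.25)
env.reach(tcp(.085),Rt);env.pause(.2);s=env.sense();print(s["t"],s["gripper_width"],s["joint_positions"],s["wrist_force"],s["moment"])
print(np.array(s["ee_pos"])-tcp(.085))
p,d,K,R,e=shot("wrist","w_pre")
P=(cloud(d,K,R,e)-np.array(s["ee_pos"]))@np.array(s["tcp_rot"])
m=(abs(P[...,2]+.028)<.005)&(np.hypot(P[...,0],P[...,1])<.036)&(d>0)&(p.min(-1)>170)
print(cv2.minAreaRect(P[m][:,:2].astype(np.float32)),np.median(P[m][:,2]),m.sum(),P[m][:,0].min(),P[m][:,0].max(),P[m][:,1].min(),P[m][:,1].max())
u=proj(tcp(.12),K,R,e).astype(int);print(u);cv2.imwrite("pics/c_pre.png",cv2.resize(p[max(0,u[1]-70):u[1]+70,u[0]-90:u[0]+90][:,:,::-1],(720,560),interpolation=2))
E
```

```text
11.3833 0.04585612398122572 [ 0.41705206  0.31862665 -0.95507217  2.10239127  0.84936976  0.60440355
  0.04114352] [-1.10869691  0.25537629 -1.38557448] [-0.00228318  0.42369999  0.010925  ]
[ 3.71754630e-04 -7.84900682e-04 -7.30582773e-05]
((0.0039287712424993515, 0.0005344673991203308), (0.046443190425634384, 0.038648348301649094), 89.81847381591797) -0.027240795693600793 3928 -0.015355277039636179 0.023233282735279356 -0.022735953794475218 0.023817165127375015
[322 263]
```

View pics/c_pre.png

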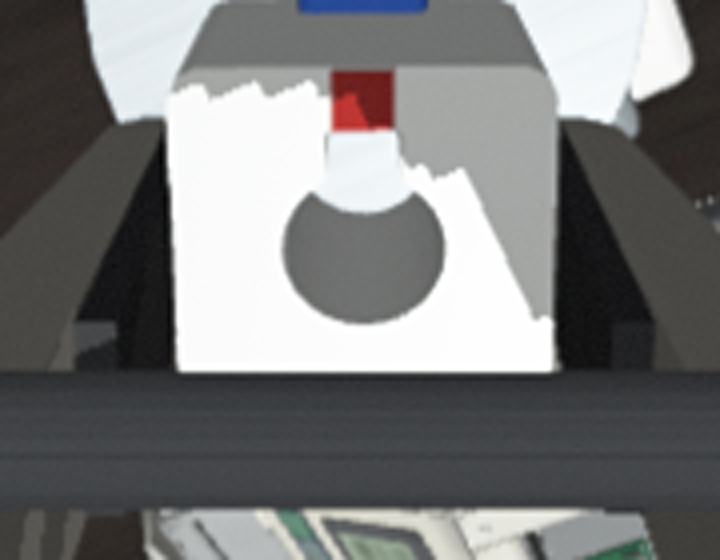

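```bash
python3 - <<'E'
from fit import *
f0=np.array(env.sense()["wrist_force"])
def st():
    s=env.sense();f=Rm.T@(np.array(s["wrist_force"])-f0);mm=Rm.T@np.array(s["moment"]);e=Rm.T@(np.array(s["ee_pos"])-O);print(round(s["t"],2),"F",f.round(1),"M",mm.round(2),"tcp",(e*1e3).round(1));return f
for h in (.055,.034):
    env.movel(tcp(h),Rt,rate=.05);f=st()
    if np.linalg.norm(f)>12: break
p,d,K,R,e=shot("wrist","w_half")
u=proj(tcp(.06),K,R,e).astype(int);cv2.imwrite("pics/c_half.png",cv2.resize(p[max(0,u[1]-60):u[1]+60,u[0]-75:u[0]+75][:,:,::-1],(700,560),interpolation=2))
E
```

```text
12.18 F [ 1.3  0.6 -0.4] M [-0.01 -0.42  0.01] tcp [-0.  -0.3 63.1]
12.75 F [ 0.   0.2 -0.9] M [ 0.04 -0.36 -0.  ] tcp [ 0.1 -0.2 41.9]
```

View pics/c_half.png

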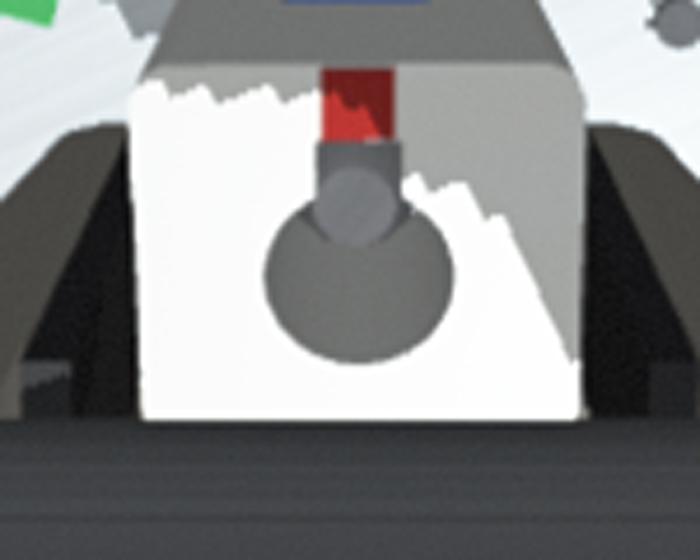

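```bash
python3 - <<'E'
from fit import *
f0=np.array(env.sense()["wrist_force"])
def st():
    s=env.sense();f=Rm.T@(np.array(s["wrist_force"])-f0);mm=Rm.T@np.array(s["moment"]);e=Rm.T@(np.array(s["ee_pos"])-O);print(round(s["t"],2),"F",f.round(1),"M",mm.round(2),"tcp",(e*1e3).round(1),round(s["gripper_width"]*1e3,1));return f
for h in (.029,.026,.023,.019,.014,.009,.005,.002,0):
    env.movel(tcp(h),Rt,rate=.04);f=st()
    if np.linalg.norm(f)>10: break
E
```

```text
13.07 F [-0.8  1.  -0.8] M [-0.02 -0.43 -0.01] tcp [ 0.1  0.1 36.8] 45.7
13.32 F [0.5 1.4 0.3] M [ 0.01 -0.31  0.01] tcp [ 0.1  0.  33.9] 46.2
13.57 F [ 0.5  1.1 -0.1] M [-0.01 -0.42  0.  ] tcp [ 0.1  0.  30.8] 45.3
13.82 F [-0.7  1.2  0.5] M [ 0.01 -0.38  0.01] tcp [ 0.2  0.1 26.8] 46.1
14.1 F [ 0.9  0.5 -0.2] M [-0.04 -0.32 -0.03] tcp [ 0.2  0.  21.7] 46.0
14.38 F [ 0.6  1.  -0. ] M [-0.01 -0.38 -0.  ] tcp [ 0.2  0.  16.7] 46.0
14.62 F [0.5 0.2 0. ] M [-0.05 -0.41 -0.06] tcp [ 0.1  0.1 12.8] 45.9
14.88 F [0.5 0.3 0.3] M [-0.01 -0.35 -0.01] tcp [0.1 0.  9.9] 45.8
15.12 F [-0.3  1.4  3.3] M [-0.04 -0.48 -0.02] tcp [-0.2 -0.2  8.2] 45.7
```

```bash
python3 - <<'E'
from fit import *
effector.release();env.pause(.2);env.movel(tcp(.12),Rt,rate=.15);env.pause(.2)
p,d,K,R,e=shot("wrist","w_end");L=(cloud(d,K,R,e)-O)@Rm@rotz(K0)
m=(np.hypot(L[...,0],L[...,1])<.036)&(L[...,2]>.03)&(L[...,2]<.055)&(p.min(-1)>100)&(L[...,0]>-.03)
print("boss top h",np.median(L[m][:,2]),cv2.minAreaRect(L[m&(abs(L[...,2]-.036)<.004)][:,:2].astype(np.float32)))
show("wrist",["head_inline","head_inline_tip","mixer_head"])
print(env.sense()["t"],"scene now");show("top",[]);q=shot("top","t_end")[0];show("top",["head_left","head_right","cup_far","cup_near","marker"])
u=proj(O,K,R,e).astype(int);cv2.imwrite("pics/c_end.png",cv2.resize(p[max(0,u[1]-110):u[1]+110,u[0]-130:u[0]+130][:,:,::-1],(700,590),interpolation=2))
E
```

```text
boss top h 0.03568375989583876 ((0.0008402466773986816, -0.0005541481077671051), (0.045722924172878265, 0.04690936952829361), 89.22830963134766)
head_inline [([0.5909, 0.1551, 0.115], 0.97)]
head_inline_tip [([0.5145, 0.1827, 0.0874], 0.59)]
mixer_head []
17.4833 scene now
head_left [([0.4952, -0.0265, -0.0023], 0.57), ([0.5176, -0.1721, -0.0023], 0.33)]
head_right [([0.5183, -0.1705, -0.0015], 0.56)]
cup_far [([0.7085, -0.0759, 0.0023], 0.65)]
cup_near []
marker [([0.7243, -0.3062, -0.0033], 0.48)]
```

View pics/c_end.png

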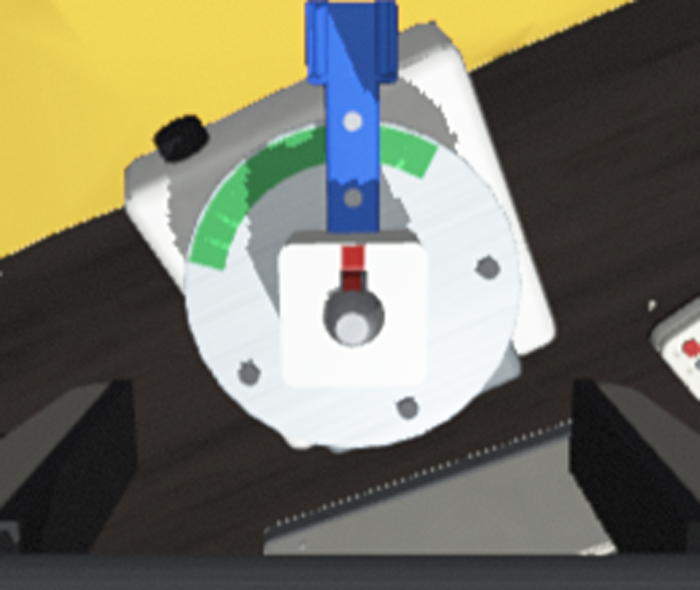

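The crop shows the head seated at (352, 315). Its arm runs up over the green sector, the red key stands in the keyway at (352, 275), and the gripper is clear. The boss top measures 35.7 mm above the shoulder, against 36 mm for a fully seated head.

```bash
python3 -c "
from station import workorder;print(workorder.finish_job())"
```

```text
the job is handed in; nothing more can be done
None
```

I fitted head_inline on the larger mixer's shaft, fully home over the key with its arm inside the green sector (about 25° off the middle), let go, and handed the job in after about 18 s; the judge's result was not shown.

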